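Lock the tool box

ROBOT

A 7-joint arm with a two-finger parallel gripper is mounted at the origin on a cart in front of the work surface, level with it; the furniture and walls round the work are solid. World frame = base frame: x ahead of the robot, y to its left, z up, the work surface at z = 0. Lengths are in m, angles in degrees, forces in N, time in s.
With the tool pointing down it reaches from about 0.425 to 0.875 m from the base axis. Payload 4.7 kg.
Tool frame: the origin (TCP) lies midway between the tips of the shut fingers; the grasp point (between the pads) lies 19 mm behind it; z points along the fingers, y is the line along which they close (so a half turn about z gives the same grasp; the last joint's range is limited). The gripper opens to 87 mm and grips with 3 to 60 N. Pads are 19 mm wide; open, the fingers measure 117 mm over their backs; the gripper's body (75 mm by 190 mm) begins 51 mm behind the grasp point.
Start: joints at [72.084, 18.392, -4.016, 83.108, 1.295, 78.541, -3.26], TCP at [0.209, -0.616, 0.223] pointing down, gripper open.
Joint ranges: [-163.93, 163.93], [-17.29, 119.83], [-79.2, 71.16], [3.27, 140.29], [-89.18, 269.18], [5.43, 117.66], [-154.24, 154.24]. Speed limits (degrees/s): [147.25, 147.25, 180, 180, 180, 180, 180].

INTERFACE

Orientations are given as [roll, pitch, yaw] about the fixed x, y, z axes, in that order (R = Rz(yaw) Ry(pitch) Rx(roll)).
In Python, from cell import env, viewer, boxes_of, masks_of gives the robot as it stands. The module is installed in compiled form; this text tells all that it offers.
- The arm moves only by the tool apply_moves, never from a script. Its argument "moves" is a list of rows, each a list of 7 numbers: the shift along the tool's x, y, z scaled (see below), then the turn, a rotation vector about the tool's x, y, z scaled (see below), then the opening, from 0 (shut) to 1 (fully open). A call has 1 to 20 rows; each row is the pose to reach, as a shift and turn from the pose commanded when the call began, along the tool's axes at that moment; what a row does not reach only later rows make up. The controller multiplies each number of a shift by 0.2 m and each number of a turn by 1.5 rad. A row lasts 1/10 s, in which the tool goes at most 50 mm and 8.59 degrees, less where a joint would pass 70% of its speed; a pose out of reach is approached as far as the arm can. A call with a number of a shift or a turn outside -1 to 1 is refused whole. A call with a gripper value outside its range is refused whole. The fingers move at their own pace and stop on an object; "grip_force" is the grip in N (left out, the last holds). Time passes only in rows, so rows that repeat a pose let the fingers close. It gives the time, the measured TCP pose, the force, the opening and the grip force at its end, in the units of the state.
- env.get_obs(): the state, without advancing time (a new reading comes with each control period).
- viewer.read_camera(name): name is "scene" or "top"; returns the picture (480x640x3 uint8, red, green, blue); there is no depth.
- viewer.get_calibration(name): a dict with "fov_y" (degrees; the focal length in pixels is half the picture's height over the tangent of half this angle, whatever the lens; pixels are square), "cx", "cy" (the principal point, pixels), "position" and "orientation" of the camera in the world. Camera axes: x right, y up, looking along -z (the intrinsics and any distortion apply to the point x, -y, -z); pixel columns grow to the right and rows downward; lengths in m; the calibration is good to about 2 mm. A picture is of the moment at which its call begins. get_calibration takes no time and is no camera call.
- env.sign_off(): hands the job in; it is judged then, once.
Trained networks look in the newest picture that a camera, given by its name, has taken for a name from the list of things; names that differ only in an ending like _2 or _b are one class to them, and where a whole thing is asked for, a point or a joint stands for the part that bears it (a point fixed in the world has none). Each returns a list of dicts, best first, with "conf" (0 to 1); they miss things now and then, are a little off and sometimes report something else, mostly with a low value. They report only what shows in the picture. A call takes as long as a camera call. They do not tell look-alikes from the thing itself.
- boxes_of(camera, target): "location" ([column, row] in pixels, amid what is visible of it).
- masks_of(camera, target): "pixels" (480x640 bool, what is visible of it) and "location" ([column, row] in pixels, amid what is visible of it).
The state is a dict: "time_s": time; "qpos": joint angles; "joint_velocities": joint speeds; "effort": joint torques, N m; "tool_pos": TCP position; "tool_rot": TCP orientation; "force": force on the tool from outside, world axes, zero at the start; "wrist_torque": the same for the moment, N m; "grip_width": finger opening in m; "grasp_force": force on a finger pad.
Only numpy, scipy, OpenCV 4.12 (cv2) and the standard library are available. Lean on these libraries where they do the work, as an engineer would, in place of code of your own. Each camera call takes 0.05 s, during which the arm holds its last target. There are 200 camera calls.

TASK

Lock the cutting tools away: push the lid of the green box shut, take the steel U-shackle out of its wooden stand and slide both legs down through the two holes of the lid's hasp tongue into the brass lock below. Press it down until the hidden pawls click, so that it stays down when you let go, but gently: stop once it has clicked, the lock must not bear more than 45 N. Leave the keys and the two jars where they are.

Things in the scene. Friction and masses are not known exactly. Their poses are not given: they have to be found in the camera images.
- knife_box: green steel box with scissors and a peeler in it, 180 x 250 x 82 mm (x, y, z), fixed to the table; origin at the centre of its underside, z up, x from the front (lock side) to the hinge side. The lid's hinge axis runs along y through (90, 0, 82) mm
- lid (a joint): hinge of the green lid, rad: 0 = fully shut, positive = open. Stiff: the lid stays where it is left; 1 to 3 N down at its front edge moves it. Lid 186 x 256 mm, 4 mm thick (shut: 82 to 86 mm above the table)
- lid_front (a point): point on top of the lid (on the hasp's steel plate), mid width, 160 mm from the hinge axis, 20 mm behind the front edge; a good place to push. In front of it the steel hasp tongue sticks 42 mm out: 4 mm thick, 83 mm wide, two square holes of 17 mm or more. Lid shut, it lies 2 mm above the lock, each hole over a hole of the lock
- lock_top (a point): centre of the top face of the brass lock, midway between its two round holes; 80 mm above the table, axes as the box. The holes lie at y = +23 and -23 mm of this point and are 13.6 mm in diameter
- lock: brass lock, 36 x 84 x 60 mm, fixed to the box front; origin centre of underside. An ejector spring (4 to 8 N) meets the leg tips 12 mm below the top; two hidden pawls add up to 8 N until they click (then the resistance falls) 24 to 48 mm below the top: this depth varies, unseen; a hard stop is 2 mm lower. Clicked: tips stay there. Not clicked: lifted to 12 mm on release. Over 45 N harms it
- shackle: loose steel U-shackle, 0.22 kg: two round legs 12 mm thick, 46 mm apart, with 9 mm tapered tips (6 mm at the end) and thin necks; on the crossbar a black rubber grip 14 mm thick (x), 34 wide (y), 22 high, its centre 85 mm and its top 96 mm above the leg tips. Origin midway between the leg tips, z up, y along the crossbar. Both ways round alike. Starts upright in the stand
- stand: fixed wooden block 50 x 110 x 30 mm with two 15 mm holes 26 mm deep in which the shackle is parked; origin at the centre of its underside
- keys: bunch of keys with an orange tag, 63 x 121 x 8 mm, on the table; leave it alone. Origin at the centre of its underside
- green_jar: clear jar with a dark green lid, 69 mm thick, 84 mm tall; leave it alone. Origin at the centre of its underside
- spice_jar: glass spice jar with a dark cap, 44 mm thick, 105 mm tall; leave it alone. Origin at the centre of its underside
There are look-alikes about, which are no part of the job. Of the things that look like the shackle, the larger one is meant.

How it is judged (in metres and radians):
On the way, in this order (a step that is already met when the one before it is completed fails the run):
1. the lid is shut (value of joint lid below 0.03 rad), for 0.2 s.
2. with the lid shut, both legs of the shackle stand in the holes of the lock, at least 15 mm deep (value of joint lid below 0.03 rad and horizontal distance between shackle and lock_top below 0.006 m and angle between the y axis of shackle and the y axis of lock_top, either way round below 0.12 rad and z of shackle in the frame of lock_top below -0.015 m), for 0.1 s.
At the end, for the whole second after the job is handed in: Lid shut (under 0.03 rad); shackle let go, at rest and clicked: leg tips at least 18 mm below the top of the lock (an unclicked one is lifted to 12 mm), within 5 mm of its centre, upright within 0.08 rad, in line with the holes within 0.1 rad (value of joint lid below 0.03 rad and horizontal distance between shackle and lock_top below 0.005 m and angle between the y axis of shackle and the y axis of lock_top, either way round below 0.1 rad and angle between shackle's own z axis and vertical below 0.08 rad and z of shackle in the frame of lock_top below -0.018 m and linear speed of shackle below 0.01 m/s); the robot touches nothing.
It fails at once if the lock is loaded by the shackle with more than 45 N (contact force between shackle and lock above 45 N).
It fails at once if the keys are moved by more than 20 mm (distance of keys from where it was at the start of the episode above 0.02 m).
It fails at once if the green-lidded jar is moved by more than 20 mm (distance of green_jar from where it was at the start of the episode above 0.02 m).
It fails at once if the spice jar is moved by more than 20 mm (distance of spice_jar from where it was at the start of the episode above 0.02 m).
It also fails if it takes over 72 s, if anything falls off the work surface, if the arm or the gripper's body presses on something with over 40 N, if the wrist force passes 120 N, or if a joint passes its speed limit or range.

## Working session

There is one attempt and no reset: what is moved stays moved. The work goes in short steps, Python scripts to look and compute and a tool call to move; the robot and the scene stay as the last step left them, time stands still between calls to the robot, and variables do not carry over. Pictures are saved under pics/ and viewed, at most 10 in all, crops included, and the job is handed in when it is done.

Besides the shell and the picture viewer there is one more tool, called after "Call:" by a JSON object that holds its "fn" and its "kwargs", one argument or row to a line. apply_moves: Moves the arm, as the interface text tells. Shifts and turns lie within -1 to 1; 1 stands for 0.2 m of shift or 1.5 rad of turn. Its arguments: {"type":"object","properties":{"moves":{"type":"array","items":{"type":"array","items":{"type":"number","minimum":-1,"maximum":1}}},"grip_force":{"type":"number"}},"required":["moves"]}

```bash
mkdir -p pics; ls
cat > h.py <<'E'
import numpy as np, cv2
from scipy.spatial.transform import Rotation as R
from cell import env, viewer, boxes_of, masks_of
def snap(n,f):
    im=viewer.read_camera(n); cv2.imwrite(f'pics/{f}.png',im[:,:,::-1]); return im
E
python3 - <<'E'
from h import *
for n in ("scene","top"):
    snap(n,n+"0"); print(n,viewer.get_calibration(n))
    for t in ("knife_box","lid","lock","shackle","stand","keys","green_jar","spice_jar"):
        print(t,[(np.round(b["location"]).tolist(),round(b["conf"],2)) for b in boxes_of(n,t)])
o=env.get_obs(); print(o)
E
```

```text
pics
scene {'fov_y': 51.16634333568106, 'cx': 314.2649870874955, 'cy': 241.3288182738231, 'position': array([-0.01441839,  0.73859087,  0.53773236]), 'orientation': array([  63.6435643 ,    1.36144625, -143.33375305])}
knife_box [([295.0, 243.0], 0.6)]
lid [([287.0, 200.0], 0.72)]
lock [([331.0, 266.0], 0.88)]
shackle [([425.0, 212.0], 0.87), ([388.0, 204.0], 0.78)]
stand [([424.0, 231.0], 0.93)]
keys [([287.0, 199.0], 0.73), ([166.0, 314.0], 0.7)]
green_jar [([272.0, 352.0], 0.98)]
spice_jar [([338.0, 200.0], 0.84)]
top {'fov_y': 55.59972238336192, 'cx': 313.49511018724695, 'cy': 249.3537508771443, 'position': array([ 0.43145465, -0.01064324,  1.14095542]), 'orientation': array([  7.79406362,   1.03290642, -90.59123378])}
knife_box [([319.0, 242.0], 0.8)]
lid [([315.0, 230.0], 0.88)]
lock [([312.0, 286.0], 0.86)]
shackle [([440.0, 261.0], 0.59), ([448.0, 303.0], 0.54)]
stand [([440.0, 302.0], 0.76)]
keys [([213.0, 209.0], 0.78)]
green_jar [([198.0, 315.0], 0.83)]
spice_jar [([427.0, 207.0], 0.65)]
{'time_s': 0.9, 'qpos': array([72.08527441, 18.39179484, -4.01652143, 83.10582177,  1.29700527,
       78.54093244, -3.26063724]), 'joint_velocities': array([-0.02182445,  0.09995994,  0.00960613,  0.04070691,  0.01889869,
        0.03604536, -0.06122629]), 'effort': array([ 1.19715940e-03, -4.91093230e+01, -4.02714210e-01, -3.12771821e+01,
       -6.41281949e-02,  3.37149098e-02,  9.71025372e-06]), 'tool_pos': array([ 0.20861756, -0.6156498 ,  0.22260323]), 'tool_rot': array([1.79993305e+02, 4.47232098e-03, 1.87236441e+01]), 'force': array([ 0.97920149,  0.25279927, -0.28326336]), 'wrist_torque': array([ 0.04132337, -0.01005363,  0.03699771]), 'grasp_force': 0.0, 'grip_width': 0.08685149798961526}
```

View pictures.

View pics/scene0.png

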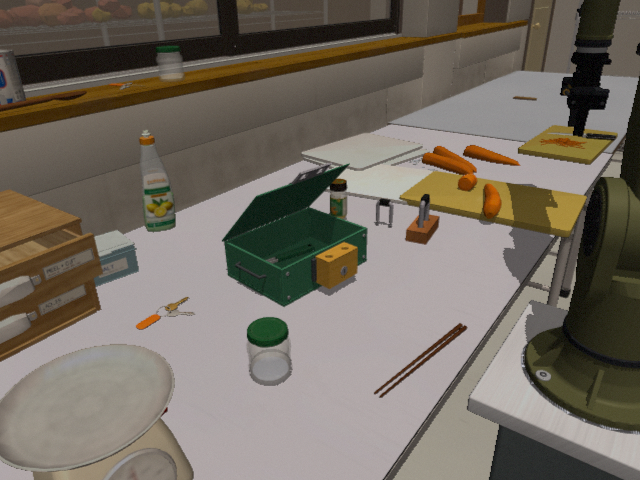

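View pics/top0.png

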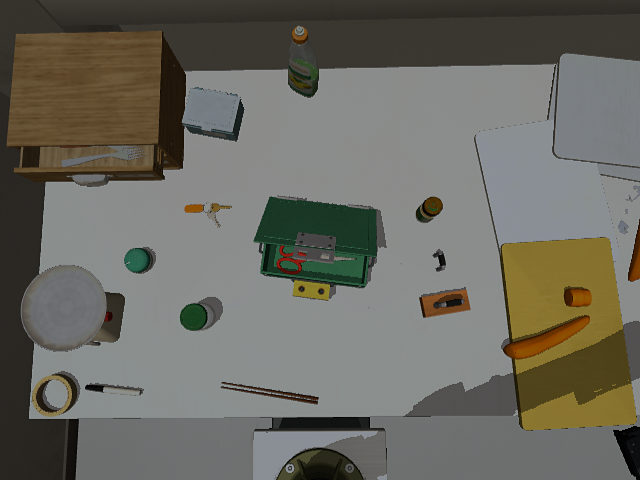

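```bash
cat >> h.py <<'E'
def cal(n):
    c=viewer.get_calibration(n); f=240/np.tan(np.radians(c['fov_y']/2))
    return c,f,R.from_euler('xyz',c['orientation'],degrees=True).as_matrix()
def ray(n,uv,z):
    c,f,M=cal(n); u,v=uv
    d=M@np.array([(u-c['cx'])/f,-(v-c['cy'])/f,-1]); p=c['position']
    return p+d*(z-p[2])/d[2]
def proj(n,P):
    c,f,M=cal(n); q=M.T@(np.asarray(P)-c['position']); return np.array([c['cx']+f*q[0]/-q[2],c['cy']-f*q[1]/-q[2]])
E
python3 - <<'E'
from h import *
a=cv2.imread('pics/top0.png');b=cv2.imread('pics/scene0.png')
c1=cv2.resize(a[270:310,280:346],(396,240),interpolation=cv2.INTER_CUBIC)
c2=cv2.resize(a[245:325,410:476],(396,480),interpolation=cv2.INTER_CUBIC)[:240*2]
c3=cv2.resize(b[190:250,370:450],(400,300),interpolation=cv2.INTER_CUBIC)
c4=cv2.resize(b[230:300,300:370],(300,300),interpolation=cv2.INTER_CUBIC)
o=np.zeros((600,800,3),np.uint8);o[:240,:396]=c1;o[:480,400:796]=c2
o[250:550,0:400]=c3
cv2.imwrite('pics/c1.png',o)
for n in("top","scene"):
  viewer.read_camera(n)
  for t in("lock","stand","shackle","lid"):
    for m in masks_of(n,t):
        ys,xs=np.nonzero(m["pixels"]); r=cv2.minAreaRect(np.c_[xs,ys].astype(np.float32))
        print(n,t,round(m["conf"],2),len(xs),np.round(r[0],1),np.round(r[1],1),round(r[2],1), np.round(cv2.boxPoints(r)).tolist())
  if n=="top":
    for z,l in((.08,[(303,289),(322,291)]),(.03,[(421,295),(468,289),(470,312),(425,317)]),(0.1,[(448,303)])):
      print([np.round(ray(n,p,z),3).tolist() for p in l])
E
```

```text
top lock 0.69 709 [311.3 288.8] [40.6 19.5] 6.0 [[290.0, 296.0], [292.0, 277.0], [333.0, 281.0], [330.0, 301.0]]
top stand 0.71 140 [449.5 302.5] [ 6.1 29.2] 86.2 [[435.0, 300.0], [464.0, 298.0], [464.0, 305.0], [435.0, 306.0]]
top stand 0.58 851 [444.4 303.4] [22.2 48. ] 78.7 [[419.0, 297.0], [466.0, 288.0], [470.0, 310.0], [423.0, 319.0]]
top shackle 0.69 195 [448.5 303. ] [ 8. 29.] 90.0 [[434.0, 299.0], [463.0, 299.0], [463.0, 307.0], [434.0, 307.0]]
top lid 0.88 6012 [317.3 231.9] [122.6  60.7] 7.8 [[252.0, 254.0], [261.0, 194.0], [382.0, 210.0], [374.0, 270.0]]
[[0.484, 0.032, 0.08], [0.479, -0.012, 0.08]]
[[0.469, -0.251, 0.03], [0.482, -0.365, 0.03], [0.427, -0.367, 0.03], [0.416, -0.259, 0.03]]
[[0.448, -0.296, 0.1]]
scene lock 0.58 1532 [335.7 265.4] [34.4 54.6] 63.4 [[304.0, 262.0], [352.0, 238.0], [368.0, 269.0], [319.0, 293.0]]
scene stand 0.77 589 [422.5 229.5] [27. 31.] 90.0 [[407.0, 216.0], [438.0, 216.0], [438.0, 243.0], [407.0, 243.0]]
scene shackle 0.67 284 [423.9 210.6] [10.2 33.5] 3.8 [[418.0, 227.0], [420.0, 194.0], [430.0, 194.0], [428.0, 228.0]]
scene shackle 0.57 215 [384. 212.] [26. 16.] 90.0 [[376.0, 199.0], [392.0, 199.0], [392.0, 225.0], [376.0, 225.0]]
scene lid 0.82 3060 [284.4 200. ] [ 32.9 146.1] 61.9 [[212.0, 220.0], [341.0, 151.0], [357.0, 180.0], [228.0, 249.0]]
```

View pics/c1.png

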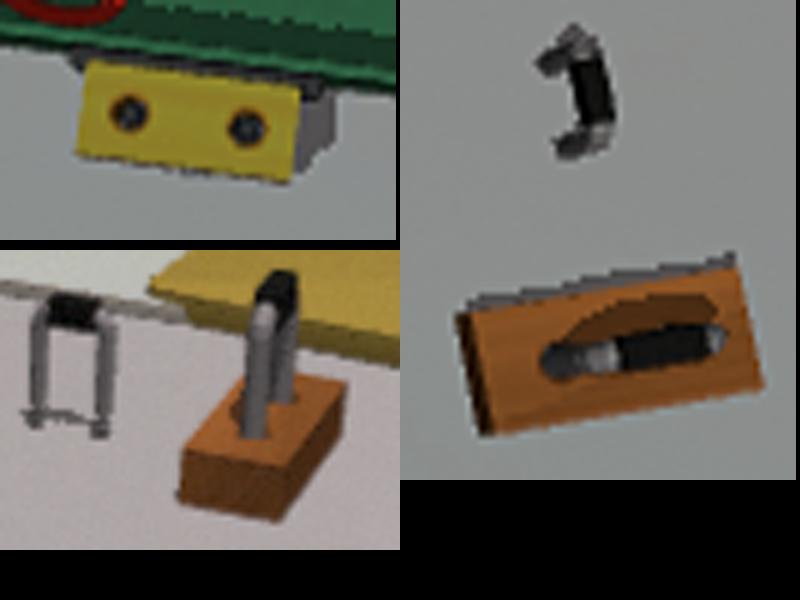

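The top view shows two shackle-like things. One stands free on the table at about (440,261) and is smaller. The other is parked in the wooden stand at about (448,303) and is larger, so that is the one I'll take; the crop confirms both points. The lock holes are at about (302,289) and (321,291). Next I fit the poses.

```bash
cat > fit.py <<'E'
from h import *
from scipy.optimize import minimize
def box(x,y,yaw,sz,z0=0):
    c,s=np.cos(yaw),np.sin(yaw)
    return [(x+c*a-s*b,y+s*a+c*b,z0+z) for a in(-sz[0]/2,sz[0]/2) for b in(-sz[1]/2,sz[1]/2) for z in(0,sz[2])]
def hullmask(n,P,S=4):
    uv=np.array([proj(n,p) for p in P]); h=cv2.convexHull(((uv+.5)*S*16).astype(np.int32))
    m=np.zeros((480,640),np.uint8); m=np.zeros((480*S,640*S),np.uint8); cv2.fillConvexPoly(m,h,1,shift=4)
    return cv2.resize(m.astype(np.float32),(640,480),interpolation=cv2.INTER_AREA)
def fit(masks,p0,sz,z0=0):
    f=lambda p:sum(np.abs(hullmask(n,box(*p,sz,z0))-m).sum()/m.sum() for n,m in masks.items())
    return minimize(f,p0,method='Nelder-Mead',options=dict(initial_simplex=np.array(p0)+np.vstack([np.zeros(3),np.diag([.008,.008,.06])]),xatol=2e-4,fatol=1e-3))
E
python3 - <<'E'
from fit import *
ims={n:cv2.imread(f'pics/{n}0.png') for n in("top","scene")}
def cm(n,lo,hi,win):
    hsv=cv2.cvtColor(ims[n],cv2.COLOR_BGR2HSV); m=cv2.inRange(hsv,lo,hi); k=np.zeros_like(m); a,b,c,d=win; k[b:d,a:c]=m[b:d,a:c]
    cs,_=cv2.findContours(k,0,1); o=np.zeros_like(k); cv2.fillConvexPoly(o,cv2.convexHull(max(cs,key=cv2.contourArea)),1); return o.astype(np.float32)
st={"top":cm("top",(3,90,20),(20,255,255),(412,282,478,324)),"scene":cm("scene",(3,90,20),(14,255,255),(402,208,442,248))}
lk={"top":cm("top",(18,120,40),(32,255,255),(285,275,340,304)),"scene":cm("scene",(14,120,40),(30,255,255),(305,235,365,295))}
for nm,mk,p0,sz,z0 in(("stand",st,(.448,-.31,-.05),(.05,.11,.03),0),("lock",lk,(.482,.011,-.11),(.036,.084,.06),.02)):
    for k in(("top",),("scene",),("top","scene")):
        r=fit({n:mk[n] for n in k},p0,sz,z0); print(nm,k,r.x[:2].round(4),np.degrees(r.x[2]).round(1),round(r.fun,3))
# holes
g=cv2.cvtColor(ims["top"],cv2.COLOR_BGR2GRAY).astype(float); P=[]
for u,v in((302,289),(321,291)):
    w=np.clip(70-g[v-4:v+5,u-4:u+5],0,None); yy,xx=np.mgrid[v-4:v+5,u-4:u+5]
    q=((w*xx).sum()/w.sum(),(w*yy).sum()/w.sum()); P.append(ray("top",q,.078)); print(q)
P=np.array(P); d=P[0]-P[1]; print("holes",P.round(4).tolist(),P.mean(0).round(4),np.linalg.norm(d),np.degrees(np.arctan2(-d[0],d[1])))
# grip (black)
hs={n:cv2.cvtColor(ims[n],cv2.COLOR_BGR2HSV) for n in ims}
for n,(a,b,c,d) in{"top":(440,295,470,312),"scene":(416,190,434,212)}.items():
    m=np.zeros((480,640),np.uint8); m[b:d,a:c]=(hs[n][b:d,a:c,2]<38); ys,xs=np.nonzero(m); print("grip",n,len(xs),xs.mean(),ys.mean(),ray(n,(xs.mean(),ys.mean()),.093).round(4), "exp px stand",cv2.minAreaRect(np.c_[xs,ys].astype(np.float32)))
E
```

```text
stand ('top',) [ 0.4497 -0.3093] 9.2 0.044
stand ('scene',) [ 0.451  -0.3096] 9.6 0.057
stand ('top', 'scene') [ 0.4501 -0.3092] 9.4 0.112Traceback (most recent call last):
  File "<stdin>", line 10, in <module>
  File "fit.py", line 12, in fit
    return minimize(f,p0,method='Nelder-Mead',options=dict(initial_simplex=np.array(p0)+np.vstack([np.zeros(3),np.diag([.008,.008,.06])]),xatol=2e-4,fatol=1e-3))
    res = _minimize_neldermead(fun, x0, args, callback, bounds=bounds,
                               **options)
    fxr = func(xr)
    fx = function(np.copy(x), *(wrapper_args + args))
  File "fit.py", line 11, in <lambda>
    f=lambda p:sum(np.abs(hullmask(n,box(*p,sz,z0))-m).sum()/m.sum() for n,m in masks.items())
               ~~~^^^^^^^^^^^^^^^^^^^^^^^^^^^^^^^^^^^^^^^^^^^^^^^^^^^^^^^^^^^^^^^^^^^^^^^^^^^^
  File "fit.py", line 11, in <genexpr>
    f=lambda p:sum(np.abs(hullmask(n,box(*p,sz,z0))-m).sum()/m.sum() for n,m in masks.items())
                          ~~~~~~~~^^^^^^^^^^^^^^^^^
  File "fit.py", line 7, in hullmask
    uv=np.array([proj(n,p) for p in P]); h=cv2.convexHull(((uv+.5)*S*16).astype(np.int32))
                 ~~~~^^^^^
  File "h.py", line 14, in proj
    c,f,M=cal(n); q=M.T@(np.asarray(P)-c['position']); return np.array([c['cx']+f*q[0]/-q[2],c['cy']-f*q[1]/-q[2]])
          ~~~^^^
  File "h.py", line 7, in cal
    c=viewer.get_calibration(n); f=240/np.tan(np.radians(c['fov_y']/2))
ValueError: time passes only in moves, steps and waits
```

```bash
sed -i 's/^import numpy as np, cv2/import numpy as np, cv2, functools/; s/^def cal/@functools.cache\ndef cal/' h.py
python3 - <<'E'
from fit import *
ims={n:cv2.imread(f'pics/{n}0.png') for n in("top","scene")}
def cm(n,lo,hi,win):
    hsv=cv2.cvtColor(ims[n],cv2.COLOR_BGR2HSV); m=cv2.inRange(hsv,lo,hi); k=np.zeros_like(m); a,b,c,d=win; k[b:d,a:c]=m[b:d,a:c]
    cs,_=cv2.findContours(k,0,1); o=np.zeros_like(k); cv2.fillConvexPoly(o,cv2.convexHull(max(cs,key=cv2.contourArea)),1); return o.astype(np.float32)
lk={"top":cm("top",(18,120,40),(32,255,255),(285,275,340,304)),"scene":cm("scene",(14,120,40),(30,255,255),(305,235,365,295))}
for nm,mk,p0,sz,z0 in(("lock",lk,(.482,.011,-.11),(.036,.084,.06),.02),):
    for k in(("top",),("scene",),("top","scene")):
        r=fit({n:mk[n] for n in k},p0,sz,z0); print(nm,k,r.x[:2].round(4),np.degrees(r.x[2]).round(1),round(r.fun,3))
g=cv2.cvtColor(ims["top"],cv2.COLOR_BGR2GRAY).astype(float); P=[]
for u,v in((302,289),(321,291)):
    w=np.clip(70-g[v-4:v+5,u-4:u+5],0,None); yy,xx=np.mgrid[v-4:v+5,u-4:u+5]
    q=((w*xx).sum()/w.sum(),(w*yy).sum()/w.sum()); P.append(ray("top",q,.079)); print(q)
P=np.array(P); d=P[0]-P[1]; print("holes",P.mean(0).round(4),np.linalg.norm(d),np.degrees(np.arctan2(-d[0],d[1])))
hs={n:cv2.cvtColor(ims[n],cv2.COLOR_BGR2HSV) for n in ims}
for n,(a,b,c,d) in{"top":(440,295,470,312),"scene":(416,190,434,212)}.items():
    m=np.zeros((480,640),np.uint8); m[b:d,a:c]=(hs[n][b:d,a:c,2]<45); ys,xs=np.nonzero(m); print("grip",n,len(xs),ray(n,(xs.mean(),ys.mean()),.095 if n=="top" else .089).round(4))
# lid angle: tongue steel centre & front edge via hypotheses
for th in np.radians(range(30,85,5)):
    yaw=np.radians(-6.3);X=np.array([np.cos(yaw),np.sin(yaw),0]);Y=np.array([-X[1],X[0],0]);H=np.array([.482,.0115,.082])+X*.198
    e=lambda r,y:H-X*r*np.cos(th)+np.array([0,0,r*np.sin(th)])+Y*y
    print(np.degrees(th).round(),*[proj(n,e(.186,s*.128)).round() for n in ims for s in(1,-1)])
E
```

```text
lock ('top',) [0.4841 0.014 ] -7.4 0.049
lock ('scene',) [0.4841 0.0136] -8.6 0.031
lock ('top', 'scene') [0.4842 0.0139] -7.6 0.083
(np.float64(301.160447761194), np.float64(288.3619402985075))
(np.float64(320.48677884615387), np.float64(290.92908653846155))
holes [0.4825 0.0142 0.079 ] 0.04538926596899459 -8.18271364588628
grip top 94 [ 0.4495 -0.3089  0.095 ]
grip scene 55 [ 0.4509 -0.315   0.089 ]
30.0 [253. 265.] [373. 276.] [275. 222.] [364. 184.]
35.0 [253. 260.] [374. 272.] [271. 214.] [361. 177.]
40.0 [252. 254.] [375. 266.] [267. 206.] [357. 170.]
45.0 [252. 248.] [376. 260.] [262. 198.] [353. 164.]
50.0 [252. 242.] [377. 254.] [257. 191.] [349. 158.]
55.0 [252. 235.] [378. 247.] [252. 184.] [344. 152.]
60.0 [252. 228.] [379. 240.] [247. 178.] [339. 147.]
65.0 [252. 220.] [380. 232.] [241. 172.] [334. 142.]
70.0 [253. 212.] [381. 224.] [236. 167.] [329. 138.]
75.0 [253. 204.] [382. 216.] [230. 163.] [324. 135.]
80.0 [254. 195.] [383. 207.] [225. 160.] [318. 132.]
```

Call:
{"fn": "apply_moves", "kwargs": {
  "moves": [
    [0,0,-0.55,0,0,0,0],
    [0,0,-0.55,0,0,0,0],
    [0.9,-0.78,-0.55,0,0,0,0],
    [0.9,-0.78,-0.55,0,0,0,0],
    [0.9,-0.78,-0.55,0,0,0,0],
    [0.9,-0.78,-0.55,0,0,0,0],
    [0.9,-0.78,-0.55,0,0,0,0],
    [0.9,-0.78,-0.55,0,0,0,0],
    [0.9,-0.78,-0.55,0,0,0,0]
  ]
}}

```text
time_s: 2.3
tool_pos: [0.3294, -0.4096, 0.3331]
tool_rot: [179.9, 0.0, 18.8]
force: [-0.6, -1.5, 0.7]
grip_width: 0.023
grasp_force: 0.0
```

Call:
{"fn": "apply_moves", "kwargs": {
  "moves": [
    [0.9,-0.78,0,0,0,0,0],
    [0.9,-0.78,0,0,0,0,0],
    [0.9,-0.78,0,0,0,0,0],
    [0.9,-0.78,0,0,0,0,0],
    [0.9,-0.78,0,0,0,0,0],
    [0.9,-0.78,0,0,0,0,0],
    [0.9,-0.78,0,0,0,0,0]
  ]
}}

```text
time_s: 3.0
tool_pos: [0.4492, -0.2058, 0.3324]
tool_rot: [180.0, 0.0, 18.7]
force: [-0.9, -1.4, -0.6]
grip_width: 0.0004
grasp_force: 0.0
```

Call:
{"fn": "apply_moves", "kwargs": {
  "moves": [
    [0.9,-0.78,0,0,0,0.31,0],
    [0.9,-0.78,0,0,0,0.31,0],
    [0.9,-0.78,0,0,0,0.31,0],
    [0.9,-0.78,0,0,0,0.31,0],
    [0.9,-0.78,0,0,0,0.31,0],
    [0.9,-0.78,0,0,0,0.31,0],
    [0.9,-0.78,0,0,0,0.31,0],
    [0.9,-0.78,0,0,0,0.31,0]
  ]
}}

```text
time_s: 3.8
tool_pos: [0.5697, -0.0027, 0.3319]
tool_rot: [179.9, 0.1, -8.2]
force: [-0.3, 0.0, 0.2]
grip_width: 0.0003
grasp_force: 0.0
```

Call:
{"fn": "apply_moves", "kwargs": {
  "moves": [
    [0,0,0.2,0,0,0,0],
    [0,0,0.4,0,0,0,0],
    [0,0,0.5,0,0,0,0],
    [0,0,0.58,0,0,0,0],
    [0,0,0.58,0,0,0,0]
  ]
}}

```text
time_s: 4.3
tool_pos: [0.5679, -0.003, 0.2144]
tool_rot: [179.9, 0.2, -8.2]
force: [-0.4, -1.1, 1.2]
grip_width: 0.0002
grasp_force: 0.0
```

Run:
```python
from h import *
a=snap("scene","s1");b=snap("top","t1")
o=np.hstack([cv2.resize(a[120:300,200:400],(400,360)),cv2.resize(b[180:310,235:395],(400,325)+() ) if 0 else cv2.resize(b[170:314,235:395],(400,360))])
cv2.imwrite('pics/c2.png',o[:,:,::-1])
```

```text
(no output)
```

View pics/c2.png

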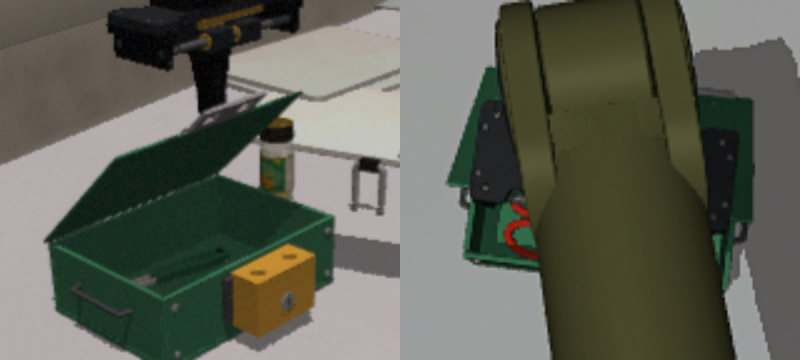

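The scene crop shows the closed fingertips just behind and above the hasp plate of the open lid, as wanted. Next I follow the arc down.

Call:
{"fn": "apply_moves", "kwargs": {
  "moves": [
    [-0.03,0,0.06,0,0,0,0],
    [-0.07,0,0.12,0,0,0,0],
    [-0.11,0,0.18,0,0,0,0],
    [-0.15,0,0.24,0,0,0,0],
    [-0.19,0,0.3,0,0,0,0],
    [-0.22,0,0.37,0,0,0,0],
    [-0.24,0,0.44,0,0,0,0],
    [-0.25,0,0.51,0,0,0,0],
    [-0.25,0,0.51,0,0,0,0]
  ]
}}

```text
time_s: 5.3
tool_pos: [0.5186, 0.0077, 0.1123]
tool_rot: [180.0, 0.2, -7.9]
force: [-0.7, -0.8, -0.3]
grip_width: 0.0007
grasp_force: 0.0
```

Call:
{"fn": "apply_moves", "kwargs": {
  "moves": [
    [-0.01,0,0.03,0,0,0,0],
    [-0.01,0,0.06,0,0,0,0],
    [-0.01,0,0.09,0,0,0,0],
    [-0.01,0,0.1,0,0,0,0],
    [-0.01,0,0.11,0,0,0,0],
    [-0.01,0,0.11,0,0,0,0]
  ]
}}

```text
time_s: 5.9
tool_pos: [0.5183, 0.0082, 0.0923]
tool_rot: [-180.0, 0.0, -7.9]
force: [-0.2, -0.5, -0.4]
grip_width: 0.0005
grasp_force: 0.0
```

Call:
{"fn": "apply_moves", "kwargs": {
  "moves": [
    [0,0,0.01,0,0,0,0],
    [0,0,0.02,0,0,0,0],
    [0,0,0.03,0,0,0,0],
    [0,0,0.03,0,0,0,0],
    [0,0,0.03,0,0,0,0]
  ]
}}

```text
time_s: 6.4
tool_pos: [0.5186, 0.0082, 0.0894]
tool_rot: [179.9, -0.0, -7.9]
force: [-7.8, -0.2, 21.2]
grip_width: 0.0002
grasp_force: 10.5
```

Run:
```python
from h import *
a=snap("scene","s2")
cv2.imwrite('pics/c3.png',cv2.resize(a[120:300,200:400],(800,600) if 0 else (660,594),interpolation=cv2.INTER_CUBIC)[:,:,::-1])
```

```text
(no output)
```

View pics/c3.png

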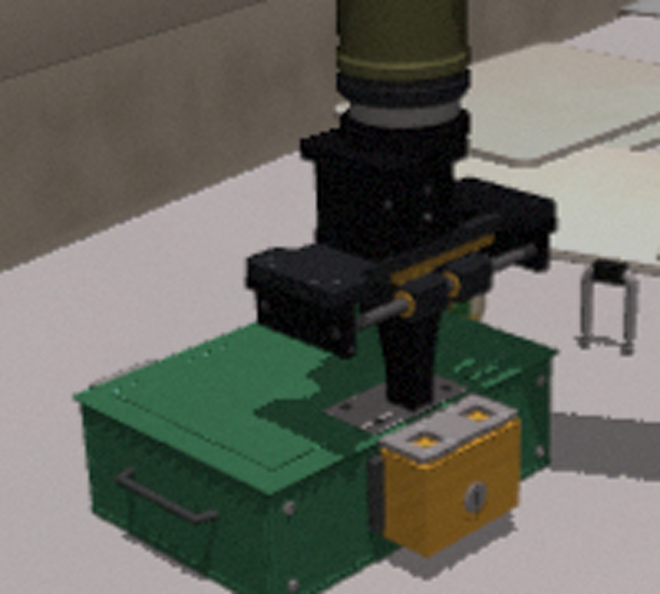

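The lid now lies shut under the fingers, with the hasp tongue flat over the brass lock and both holes showing (660-px crop, about (428,440) and (478,413)). Next I lift off and go to the stand.

Call:
{"fn": "apply_moves", "kwargs": {
  "moves": [
    [0,0,-0.2,0,0,0,0],
    [0,0,-0.45,0,0,0,0],
    [0,0,-0.7,0,0,0,0],
    [0,0,-0.8,0,0,0,0],
    [0,0,-0.8,0,0,0,0]
  ]
}}

```text
time_s: 6.95
tool_pos: [0.5207, 0.0083, 0.2505]
tool_rot: [180.0, -0.4, -7.9]
force: [0.2, -0.8, 0.0]
grip_width: 0.0007
grasp_force: 0.0
```

```bash
cat >> h.py <<'E'
def go(x,y,z,yaw=None,rot=None):
    o=env.get_obs(); A=R.from_euler('xyz',o['tool_rot'],degrees=True)
    B=A if yaw is None else R.from_euler('xyz',[180,0,yaw],degrees=True)
    print('at',o['tool_pos'].round(4),o['tool_rot'].round(2),'q',o['qpos'].round(0),'F',o['force'].round(1))
    print('shift',(A.inv().apply(np.array([x,y,z])-o['tool_pos'])/.2).round(3),'turn',((A.inv()*B).as_rotvec()/1.5).round(3))
E
python3 - <<'E'
from h import *
go(.45,-.309,.2,-80.6); go(.45,-.309,.2,99.4)
print(ray("top",(440,261),.03))
E
```

```text
at [0.5207 0.0083 0.2505] [179.98  -0.45  -7.93] q [  34.    4.  -39.   98.    2.   79. -104.] F [ 0.2 -0.8  0. ]
shift [-0.133  1.62   0.252] turn [-0.003 -0.005  0.846]
at [0.5207 0.0083 0.2505] [179.98  -0.45  -7.93] q [  34.    4.  -39.   98.    2.   79. -104.] F [ 0.2 -0.8  0. ]
shift [-0.133  1.62   0.252] turn [ 0.005 -0.003 -1.249]
[ 0.55107733 -0.30094172  0.03      ]
```

Call:
{"fn": "apply_moves", "kwargs": {
  "moves": [
    [-0.13,1,0,0,0,0,0.4],
    [-0.13,1,0,0,0,0,0.4],
    [-0.13,1,0,0,0,0,0.4],
    [-0.13,1,0,0,0,0,0.4],
    [-0.13,1,0,0,0,0,0.4],
    [-0.13,1,0,0,0,0,0.4]
  ]
}}

```text
time_s: 7.55
tool_pos: [0.4639, -0.1875, 0.2451]
tool_rot: [-179.9, 0.1, -8.1]
force: [-0.2, 1.0, 0.4]
grip_width: 0.0335
grasp_force: 0.0
```

Call:
{"fn": "apply_moves", "kwargs": {
  "moves": [
    [0,0.62,0,0,0,-0.62,0.4],
    [0,0.62,0,0,0,-0.62,0.4],
    [0,0.62,0,0,0,-0.62,0.4],
    [0,0.62,0,0,0,-0.62,0.4],
    [0,0.62,0,0,0,-0.62,0.4],
    [0,0.62,0,0,0,-0.62,0.4],
    [0,0.62,0,0,0,-0.62,0.4],
    [0,0.62,0,0,0,-0.62,0.4]
  ]
}}

```text
time_s: 8.35
tool_pos: [0.449, -0.307, 0.2458]
tool_rot: [-179.9, -0.0, 45.6]
force: [-0.3, 0.3, 0.8]
grip_width: 0.0347
grasp_force: 0.0
```

Call:
{"fn": "apply_moves", "kwargs": {
  "moves": [
    [0,0,0,0,0,-0.63,0.4],
    [0,0,0,0,0,-0.63,0.4],
    [0,0,0,0,0,-0.63,0.4],
    [0,0,0,0,0,-0.63,0.4],
    [0,0,0,0,0,-0.63,0.4],
    [0,0,0,0,0,-0.63,0.4],
    [0,0,0,0,0,-0.63,0.4],
    [0,0,0,0,0,-0.63,0.4]
  ]
}}

```text
time_s: 9.15
tool_pos: [0.4486, -0.3078, 0.2461]
tool_rot: [-180.0, -0.0, 99.6]
force: [0.6, -0.5, 0.7]
grip_width: 0.035
grasp_force: 0.0
```

Run:
```python
from h import *
go(.45,-.309,.13,99.4)
im=snap("scene","s3")
cv2.imwrite('pics/c4.png',cv2.resize(im[60:280,320:520],(600,600),interpolation=cv2.INTER_CUBIC)[60:,:,::-1])
# predicted TCP pixel
o=env.get_obs(); print(proj("scene",o['tool_pos']),proj("top",o['tool_pos']))
```

```text
at [ 0.4486 -0.3078  0.2461] [-1.7999e+02 -4.0000e-02  9.9570e+01] q [ 57.   6. -27.  95.   3.  79.  39.] F [ 0.6 -0.5  0.7]
shift [-0.007  0.006  0.581] turn [-0.    -0.     0.002]
[430.19417173 134.67153401] [474.88048854 301.20626533]
```

View pics/c4.png

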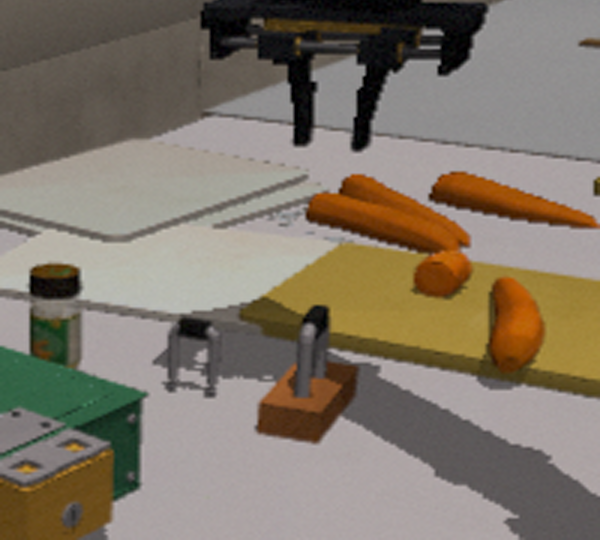

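Fingers straddle the stand's shackle (tips midway at about pixel (430,135), where the kinematics predict). Descending to grasp.

Call:
{"fn": "apply_moves", "kwargs": {
  "moves": [
    [0,0.01,0.2,0,0,0,0.45],
    [0,0.01,0.4,0,0,0,0.45],
    [0,0.01,0.55,0,0,0,0.45],
    [0,0.01,0.65,0,0,0,0.45],
    [0,0.01,0.75,0,0,0,0.45],
    [0,0.01,0.83,0,0,0,0.45],
    [0,0.01,0.87,0,0,0,0.45],
    [0,0.01,0.87,0,0,0,0.45]
  ]
}}

```text
time_s: 10.0
tool_pos: [0.4494, -0.308, 0.0714]
tool_rot: [-179.9, -0.1, 99.5]
force: [-0.2, 0.1, 0.6]
grip_width: 0.0392
grasp_force: 0.0
```

Call:
{"fn": "apply_moves", "kwargs": {
  "moves": [
    [0,0,0,0,0,0,0.2],
    [0,0,0,0,0,0,0.15],
    [0,0,0,0,0,0,0.1],
    [0,0,0,0,0,0,0],
    [0,0,0,0,0,0,0],
    [0,0,0,0,0,0,0]
  ],
  "grip_force": 30
}}

```text
time_s: 10.6
tool_pos: [0.4502, -0.3092, 0.0731]
tool_rot: [180.0, 0.1, 99.5]
force: [0.2, -0.2, 3.1]
grip_width: 0.0136
grasp_force: 30.0
```

Call:
{"fn": "apply_moves", "kwargs": {
  "moves": [
    [0,0,-0.03,0,0,0,0],
    [0,0,-0.08,0,0,0,0],
    [0,0,-0.16,0,0,0,0],
    [0,0,-0.35,0,0,0,0],
    [0,0,-0.55,0,0,0,0],
    [0,0,-0.75,0,0,0,0],
    [0,0,-0.9,0,0,0,0],
    [0,0,-0.9,0,0,0,0],
    [0,0,-0.9,0,0,0,0]
  ]
}}

```text
time_s: 11.5
tool_pos: [0.4498, -0.3087, 0.2526]
tool_rot: [180.0, 0.0, 99.5]
force: [-0.8, 0.0, -3.2]
grip_width: 0.0138
grasp_force: 30.0
```

Run:
```python
from h import *
go(.4835,.014,.25,82)
```

```text
at [ 0.4498 -0.3087  0.2526] [1.7999e+02 3.0000e-02 9.9510e+01] q [ 57.   6. -27.  95.   3.  80.  39.] F [-0.8  0.  -3.2]
shift [1.564 0.433 0.012] turn [0.    0.    0.204]
```

Call:
{"fn": "apply_moves", "kwargs": {
  "moves": [
    [0.2,0.05,0,0,0,0,0],
    [0.4,0.1,0,0,0,0,0],
    [0.6,0.16,0,0,0,0,0],
    [0.78,0.21,0,0,0,0,0],
    [0.78,0.21,0,0,0,0,0]
  ]
}}

```text
time_s: 12.0
tool_pos: [0.4654, -0.1408, 0.2507]
tool_rot: [-179.9, -0.2, 100.1]
force: [1.2, 0.6, -2.1]
grip_width: 0.0136
grasp_force: 30.0
```

Call:
{"fn": "apply_moves", "kwargs": {
  "moves": [
    [0.2,0.05,0,0,0,0.05,0],
    [0.4,0.1,0,0,0,0.1,0],
    [0.6,0.16,0,0,0,0.15,0],
    [0.72,0.2,0,0,0,0.2,0],
    [0.78,0.22,0,0,0,0.2,0],
    [0.78,0.22,0,0,0,0.2,0]
  ]
}}

```text
time_s: 12.6
tool_pos: [0.4825, 0.0142, 0.2513]
tool_rot: [-179.9, -0.0, 82.6]
force: [0.4, -0.6, -2.3]
grip_width: 0.0136
grasp_force: 30.0
```

Run:
```python
from h import *
go(.4835,.014,.17,82)
```

```text
at [0.4825 0.0142 0.2513] [-1.7987e+02 -1.0000e-02  8.2590e+01] q [ 42.  -2. -45. 102.  -1.  79. -11.] F [ 0.4 -0.6 -2.3]
shift [-0.     0.006  0.407] turn [-0.001 -0.     0.007]
```

Call:
{"fn": "apply_moves", "kwargs": {
  "moves": [
    [0,0,0.15,0,0,0,0],
    [0,0.01,0.3,0,0,0,0],
    [0,0.01,0.38,0,0,0.01,0],
    [0,0.01,0.41,0,0,0.01,0],
    [0,0.01,0.41,0,0,0.01,0],
    [0,0.01,0.41,0,0,0.01,0]
  ]
}}

```text
time_s: 13.2
tool_pos: [0.4857, 0.0118, 0.1712]
tool_rot: [179.9, 0.0, 81.4]
force: [0.0, -0.5, -2.9]
grip_width: 0.0137
grasp_force: 30.0
```

Run:
```python
from h import *
go(.4835,.014,.17,82)
im=snap("scene","s4"); o=env.get_obs(); p=o['tool_pos']
yaw=np.radians(o['tool_rot'][2]-90); Y=np.array([-np.sin(yaw),np.cos(yaw),0])
x0,y0,s=295,190,7
c=cv2.resize(im[y0:y0+85,x0:x0+110],None,fx=s,fy=s,interpolation=cv2.INTER_CUBIC)[:,:,::-1].copy()
def dot(P,col): 
    u=(proj("scene",P)+.5-[x0,y0])*s; cv2.circle(c,tuple(int(v) for v in u),3,col,-1)
for k in(1,-1):
    dot(p+Y*.023*k-[0,0,.069],(0,0,255))
    yw=np.radians(-8); L=np.array([.4835,.014,.080])+k*.023*np.array([-np.sin(yw),np.cos(yw),0]); dot(L,(255,0,255)); dot(L+[0,0,.006],(255,255,0))
cv2.imwrite('pics/c5.png',c)
```

```text
at [0.4857 0.0118 0.1712] [1.7994e+02 1.0000e-02 8.1430e+01] q [ 41.   2. -46. 108.   2.  70. -14.] F [ 0.  -0.5 -2.9]
shift [ 0.009 -0.012  0.006] turn [ 0.001  0.    -0.007]
```

View pics/c5.png

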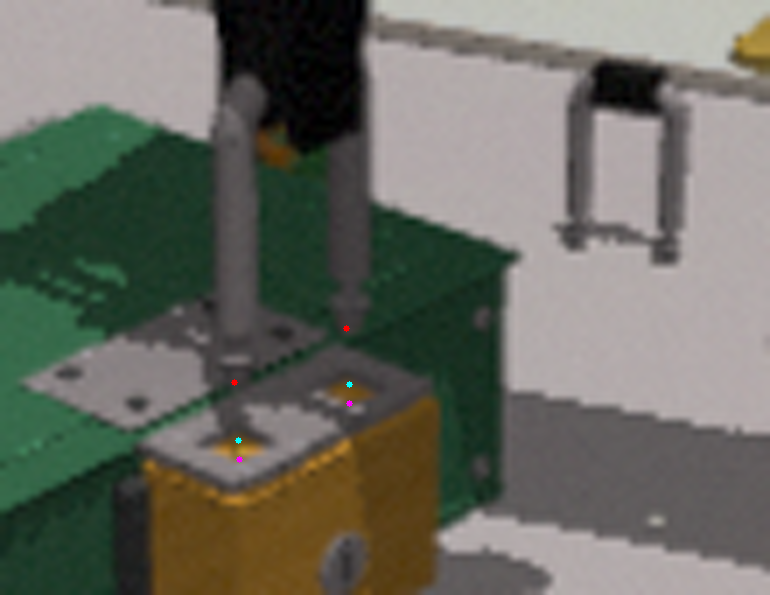

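The predicted tips (red) lie on the leg tips, at about (234,382) and (347,328). The fitted tongue holes (cyan) lie in the tongue's holes. Next I average the pose readings for the last correction.

```bash
cat >> h.py <<'E'
def avg(n=8):
    L=[]
    for _ in range(n):
        viewer.read_camera("top"); o=env.get_obs(); L.append(np.r_[o['tool_pos'],o['tool_rot'][2],o['force']])
    L=np.array(L); return L.mean(0),L.std(0)
E
python3 - <<'E'
from h import *
m,s=avg(); print(m.round(4),s.round(4))
y=np.radians(m[3]); d=np.array([.4835,.0138])-m[:2]
print("tool xy shift", np.round([d@[np.cos(y),np.sin(y)]/.2, d@[np.sin(y),-np.cos(y)]/.2],4),"turn",np.radians(m[3]-82)/1.5)
E
```

```text
[ 4.85600e-01  1.26000e-02  1.71200e-01  8.14682e+01 -2.39000e-01
 -1.02800e-01 -2.59710e+00] [3.000e-04 1.000e-04 3.000e-04 8.800e-03 7.731e-01 3.936e-01 3.944e-01]
tool xy shift [ 0.0042 -0.0112] turn -0.006187342495881183
```

Call:
{"fn": "apply_moves", "kwargs": {
  "moves": [
    [0.004,-0.011,0,0,0,-0.006,0],
    [0.004,-0.011,0,0,0,-0.006,0],
    [0.004,-0.011,0.03,0,0,-0.006,0],
    [0.004,-0.011,0.06,0,0,-0.006,0],
    [0.004,-0.011,0.06,0,0,-0.006,0],
    [0.004,-0.011,0.06,0,0,-0.006,0]
  ]
}}

```text
time_s: 14.25
tool_pos: [0.4828, 0.0139, 0.1581]
tool_rot: [-180.0, -0.0, 82.0]
force: [-0.5, -0.3, -2.5]
grip_width: 0.0136
grasp_force: 30.0
```

Run:
```python
from h import *
m,s=avg(5); print(m.round(4),s.round(4))
```

```text
[ 4.83200e-01  1.39000e-02  1.58600e-01  8.19818e+01  8.70000e-03
  3.13600e-01 -2.84860e+00] [1.000e-04 0.000e+00 1.000e-04 3.300e-03 4.800e-01 3.886e-01 3.740e-01]
```

Call:
{"fn": "apply_moves", "kwargs": {
  "moves": [
    [0,0,0.01,0,0,0,0],
    [0,0,0.02,0,0,0,0],
    [0,0,0.03,0,0,0,0],
    [0,0,0.04,0,0,0,0],
    [0,0,0.05,0,0,0,0],
    [0,0,0.05,0,0,0,0]
  ]
}}

```text
time_s: 15.1
tool_pos: [0.4828, 0.0139, 0.1481]
tool_rot: [-180.0, 0.0, 82.0]
force: [1.2, -0.8, -2.5]
grip_width: 0.0137
grasp_force: 30.0
```

Call:
{"fn": "apply_moves", "kwargs": {
  "moves": [
    [0,0,0.005,0,0,0,0],
    [0,0,0.01,0,0,0,0],
    [0,0,0.015,0,0,0,0],
    [0,0,0.02,0,0,0,0],
    [0,0,0.025,0,0,0,0],
    [0,0,0.025,0,0,0,0]
  ]
}}

```text
time_s: 15.7
tool_pos: [0.483, 0.0139, 0.1434]
tool_rot: [-180.0, 0.0, 82.0]
force: [-0.3, 0.8, -2.5]
grip_width: 0.0138
grasp_force: 30.0
```

Call:
{"fn": "apply_moves", "kwargs": {
  "moves": [
    [0,0,0.005,0,0,0,0],
    [0,0,0.01,0,0,0,0],
    [0,0,0.015,0,0,0,0],
    [0,0,0.02,0,0,0,0],
    [0,0,0.025,0,0,0,0],
    [0,0,0.025,0,0,0,0]
  ]
}}

```text
time_s: 16.3
tool_pos: [0.4832, 0.014, 0.1384]
tool_rot: [180.0, -0.0, 82.0]
force: [0.2, 0.4, -3.0]
grip_width: 0.0139
grasp_force: 30.0
```

Call:
{"fn": "apply_moves", "kwargs": {
  "moves": [
    [0,0,0.005,0,0,0,0],
    [0,0,0.01,0,0,0,0],
    [0,0,0.015,0,0,0,0],
    [0,0,0.02,0,0,0,0],
    [0,0,0.02,0,0,0,0]
  ]
}}

```text
time_s: 16.8
tool_pos: [0.4833, 0.0139, 0.1347]
tool_rot: [180.0, -0.0, 82.0]
force: [0.5, 0.2, 1.6]
grip_width: 0.014
grasp_force: 30.0
```

Call:
{"fn": "apply_moves", "kwargs": {
  "moves": [
    [0,0,0.005,0,0,0,0],
    [0,0,0.01,0,0,0,0],
    [0,0,0.015,0,0,0,0],
    [0,0,0.02,0,0,0,0],
    [0,0,0.025,0,0,0,0],
    [0,0,0.03,0,0,0,0],
    [0,0,0.03,0,0,0,0]
  ],
  "grip_force": 50
}}

```text
time_s: 17.5
tool_pos: [0.4833, 0.014, 0.1285]
tool_rot: [180.0, -0.0, 82.0]
force: [0.3, 1.1, 2.6]
grip_width: 0.0135
grasp_force: 50.0
```

Call:
{"fn": "apply_moves", "kwargs": {
  "moves": [
    [0,0,0.005,0,0,0,0],
    [0,0,0.01,0,0,0,0],
    [0,0,0.01,0,0,0,0]
  ]
}}

```text
time_s: 17.8
tool_pos: [0.4833, 0.014, 0.1266]
tool_rot: [180.0, -0.0, 82.0]
force: [0.3, 1.2, 3.2]
grip_width: 0.0129
grasp_force: 50.0
```

Call:
{"fn": "apply_moves", "kwargs": {
  "moves": [
    [0,0,0.005,0,0,0,0],
    [0,0,0.01,0,0,0,0],
    [0,0,0.01,0,0,0,0]
  ]
}}

```text
time_s: 18.1
tool_pos: [0.4833, 0.014, 0.1245]
tool_rot: [180.0, -0.0, 82.0]
force: [0.7, 1.1, 3.6]
grip_width: 0.0133
grasp_force: 50.0
```

Call:
{"fn": "apply_moves", "kwargs": {
  "moves": [
    [0,0,0.004,0,0,0,0],
    [0,0,0.008,0,0,0,0],
    [0,0,0.008,0,0,0,0]
  ]
}}

```text
time_s: 18.4
tool_pos: [0.4833, 0.014, 0.1231]
tool_rot: [180.0, -0.0, 82.0]
force: [1.2, 2.0, 4.1]
grip_width: 0.0136
grasp_force: 50.0
```

Call:
{"fn": "apply_moves", "kwargs": {
  "moves": [
    [0,0,0.004,0,0,0,0],
    [0,0,0.008,0,0,0,0],
    [0,0,0.008,0,0,0,0]
  ]
}}

```text
time_s: 18.7
tool_pos: [0.4833, 0.014, 0.1215]
tool_rot: [180.0, -0.0, 82.0]
force: [0.4, 2.4, 4.8]
grip_width: 0.0137
grasp_force: 50.0
```

Call:
{"fn": "apply_moves", "kwargs": {
  "moves": [
    [0,0,0.004,0,0,0,0],
    [0,0,0.008,0,0,0,0],
    [0,0,0.008,0,0,0,0]
  ]
}}

```text
time_s: 19.0
tool_pos: [0.4833, 0.0141, 0.12]
tool_rot: [180.0, -0.0, 82.0]
force: [-0.1, 1.9, 5.4]
grip_width: 0.0137
grasp_force: 50.0
```

Call:
{"fn": "apply_moves", "kwargs": {
  "moves": [
    [0,0,0.004,0,0,0,0],
    [0,0,0.008,0,0,0,0],
    [0,0,0.008,0,0,0,0]
  ]
}}

```text
time_s: 19.3
tool_pos: [0.4834, 0.014, 0.1186]
tool_rot: [180.0, -0.0, 82.0]
force: [0.1, 1.9, 7.7]
grip_width: 0.0136
grasp_force: 50.0
```

Call:
{"fn": "apply_moves", "kwargs": {
  "moves": [
    [0,0,0.004,0,0,0,0],
    [0,0,0.008,0,0,0,0],
    [0,0,0.008,0,0,0,0]
  ]
}}

```text
time_s: 19.6
tool_pos: [0.4835, 0.014, 0.1173]
tool_rot: [180.0, 0.0, 82.0]
force: [-0.5, 1.4, 9.5]
grip_width: 0.0135
grasp_force: 50.0
```

Call:
{"fn": "apply_moves", "kwargs": {
  "moves": [
    [0,0,0.004,0,0,0,0],
    [0,0,0.008,0,0,0,0],
    [0,0,0.008,0,0,0,0]
  ]
}}

```text
time_s: 19.9
tool_pos: [0.4836, 0.014, 0.1159]
tool_rot: [180.0, 0.0, 82.0]
force: [-0.9, 1.1, 9.9]
grip_width: 0.0134
grasp_force: 50.0
```

Call:
{"fn": "apply_moves", "kwargs": {
  "moves": [
    [0,0,0.004,0,0,0,0],
    [0,0,0.007,0,0,0,0],
    [0,0,0.007,0,0,0,0]
  ]
}}

```text
time_s: 20.2
tool_pos: [0.4835, 0.0139, 0.1138]
tool_rot: [179.9, 0.0, 82.0]
force: [1.2, 2.0, 5.3]
grip_width: 0.0134
grasp_force: 50.0
```

Call:
{"fn": "apply_moves", "kwargs": {
  "moves": [
    [0,0,0.004,0,0,0,0],
    [0,0,0.007,0,0,0,0],
    [0,0,0.007,0,0,0,0]
  ]
}}

```text
time_s: 20.5
tool_pos: [0.4835, 0.0139, 0.1122]
tool_rot: [179.9, -0.0, 82.0]
force: [2.3, 1.2, 4.9]
grip_width: 0.0135
grasp_force: 50.0
```

The force fell from 9.9 N to 5 N, which is the click. Releasing and backing off.

Call:
{"fn": "apply_moves", "kwargs": {
  "moves": [
    [0,0,0,0,0,0,0.2],
    [0,0,0,0,0,0,0.3],
    [0,0,0,0,0,0,0.4],
    [0,0,0,0,0,0,0.45],
    [0,0,0,0,0,0,0.45],
    [0,0,0,0,0,0,0.45]
  ]
}}

```text
time_s: 21.1
tool_pos: [0.4829, 0.0138, 0.112]
tool_rot: [-180.0, 0.0, 82.0]
force: [0.6, 0.2, 0.8]
grip_width: 0.0384
grasp_force: 0.0
```

Call:
{"fn": "apply_moves", "kwargs": {
  "moves": [
    [0,0,-0.1,0,0,0,0.45],
    [0,0,-0.25,0,0,0,0.45],
    [0,0,-0.5,0,0,0,0.45],
    [0,0,-0.7,0,0,0,0.45],
    [0,0,-0.9,0,0,0,0.45],
    [0,0,-0.9,0,0,0,0.45],
    [0,0,-0.9,0,0,0,0.45]
  ]
}}

```text
time_s: 21.8
tool_pos: [0.4835, 0.0139, 0.2928]
tool_rot: [179.9, 0.0, 82.0]
force: [-0.1, 0.4, -0.6]
grip_width: 0.039
grasp_force: 0.0
```

Run:
```python
from h import *
im=snap("scene","s5"); x0,y0,s=260,150,5
c=cv2.resize(im[y0:y0+120,x0:x0+150],None,fx=s,fy=s,interpolation=cv2.INTER_CUBIC)[:,:,::-1].copy()
for d,col in((.035,(0,0,255)),(.012,(255,0,255))):
    u=(proj("scene",[.4835,.0139,.080-d+.096])+.5-[x0,y0])*s; cv2.circle(c,tuple(int(v) for v in u),3,col,-1)
cv2.imwrite('pics/c6.png',c); print(env.get_obs()['force'])
```

```text
[-0.19620949  1.03236512 -0.66176917]
```

View pics/c6.png

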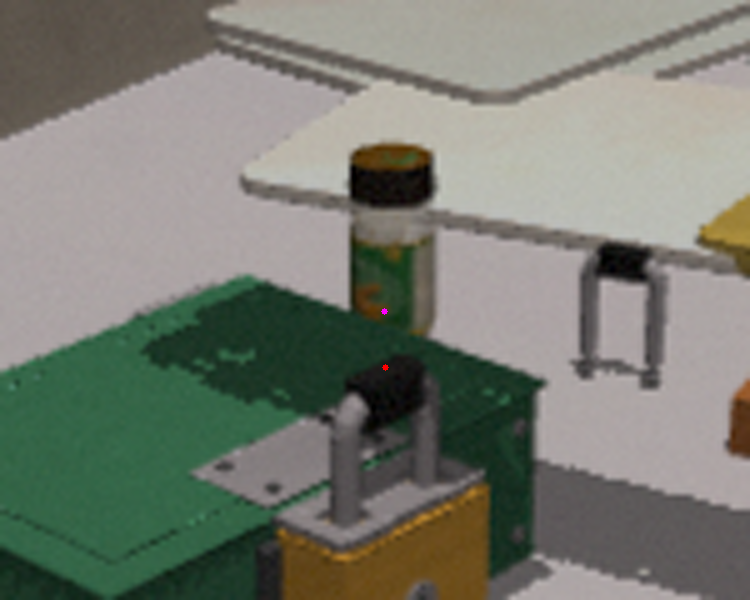

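The shackle stays down. The top of its grip is at (387,365), on the mark for 35 mm depth and well below the unclicked mark at (384,311). The lid is shut and the arm is clear, so I hand in.

```bash
python3 -c "
from h import *
print(env.sign_off())"
```

```text
the job is handed in; nothing more can be done
None
```

The job is handed in: the lid is shut, the shackle clicked and stayed about 35 mm down in the lock after I let go (wrist force under 10 N while pressing), and the keys and jars were not touched; sign-off gave no verdict.

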